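# Slide the flat gauge under the low bridge and swing the keeper over it

## Task

Without gripping or lifting anything, gently push the flat steel gauge along the table, nose first, under the low blue bridge until its nose rests fully home against the dark stop bar behind the bridge; keep it flat. Then push the red knob to swing the keeper arm fully round, across the top of the gauge's nose, and take the hand away. Leave the spacer post, the star knob and the rubber foot where they are.

Things in the scene. Friction and masses are not known exactly. Their poses are not given: they have to be found in the camera images.
- bridge: Fixed low gauging bridge. Origin on the table under the middle of the blue bar; +x is the direction the gauge is slid through, +y to its left, z up. Blue bar 50 mm in x, 124 mm in y, underside 11 mm and top 23 mm above the table (screw heads to 26). Grey legs and 10 mm high guides leave a channel 96 mm wide (y = -48 to +48 mm) from x = -25 to +60 mm.
- stop (a point): Front face of the dark stop bar that closes the channel behind the bridge, at table height: x = +60 mm, y = 0 in the bridge's frame. The bar is 10 mm high and 14 mm thick.
- entry (a point): Middle of the channel mouth on the entry side, on the table: x = -25 mm, y = 0 in the bridge's frame. From here two lead-in guides, 10 mm high, flare outward by 30 degrees to an opening of about 134 mm at x = -61 mm.
- gauge: Loose flat dark steel gauge, 130 mm long (x), 90 mm wide (y), 8 mm thick, 0.3 to 0.55 kg (slides at 2 to 6 N); nose corners rounded, radius 10 mm. Origin at the middle of its underside; +x points to its nose. It starts flat on the table on the entry side, its centre 210 to 250 mm before the bridge's origin, up to 20 mm off the channel's middle line and turned up to 0.25 rad from it.
- gauge_nose (a point): Middle of the nose's front edge, on the underside of the gauge (x = +65 mm in the gauge's frame).
- gauge_tail (a point): Middle of the tail's back face, on the underside (x = -65 mm in the gauge's frame). Flush with it stands an orange flange, 90 mm wide, top 24 mm above the table, its back upright (push here), its front sloping down to the plate 45 mm ahead of the tail. It is too tall for the bridge; when the gauge is home the tail is at x = -70 mm in the bridge's frame.
- keeper (a joint): Angle of the keeper arm about its upright pivot, rad. 0: it points along the bridge's +x (open); it turns clockwise seen from above to 1.571 (closed, at its end stop), pointing along the bridge's -y across the gauge's nose. Starts at 0 to 0.25, stays where left; 0.04 N m friction (0.6 N at the knob). Steel arm 18 mm wide, underside 12.5 mm, top 20.5 mm above the table.
- keeper_pivot (a point): The keeper's pivot axis, fixed at x = +45 mm, y = +75 mm in the bridge's frame, 12.5 mm above the table; pivot hub and screw to 28 mm above the table.
- keeper_knob (a point): Middle of the red upright knob on the keeper arm, 65 mm from the pivot axis; a cylinder 20 mm in diameter from 28 to 56 mm above the table; this point lies 38.5 mm above the table.
- post: White nylon spacer post standing upright, 17 mm in diameter, 60 mm tall, on the bridge's right (-y) side; loose, not to be disturbed. Origin under its middle.
- star_knob: Black star knob, 40 mm across, with a steel stud pointing up, 46 mm tall, on the bridge's right (-y) side; loose, not to be disturbed. Origin under its middle.
- foot: Dark grey rubber foot, 29 mm in diameter, 16 mm tall, on the bridge's left (+y) side; loose, not to be disturbed. Origin under its middle.
Not all that is in view belongs to the job. What is shaped like the gauge but green is not meant.

How it is judged:
On the way, in this order (a step that is already met when the one before it is completed fails the run):
1. the gauge lies flat under the bridge with its nose against the stop bar (x of gauge_nose in the frame of bridge between 0.056 and 0.064 m and y of gauge_nose in the frame of bridge between -0.008 and 0.008 m and angle between the x axis of gauge and the x axis of bridge, either way round below 0.09 rad and height (world z) of gauge below 0.003 m and angle between gauge's own z axis and vertical below 0.04 rad), for 0.2 s.
2. the keeper arm is swung fully across the gauge's nose (value of joint keeper above 1.48 rad), for 0.2 s.
At the end, for the whole second after the job is handed in: The gauge lies flat and at rest under the bridge, its nose within 4 mm of the stop bar and within 8 mm of the channel's middle line, aligned within 0.09 rad, and the keeper arm is at 1.48 rad or more (all of step 1 and value of joint keeper above 1.48 rad and linear speed of gauge below 0.01 m/s); the robot touches nothing.
It fails at once if the gauge is lifted off the table (10 mm or more) or tipped by more than 0.1 rad (height (world z) of gauge above 0.01 m or angle between gauge's own z axis and vertical above 0.1 rad).
It fails at once if the fingers ram or pinch the gauge (more than 50 N), or the bridge and its keeper (more than 38 N) (contact force between the fingers and gauge above 50 N or contact force between the fingers and bridge above 38 N).
It fails at once if the white spacer post is moved by more than 15 mm or tipped over (distance of post from where it was at the start of the episode above 0.015 m or angle between post's own z axis and vertical above 0.4 rad).
It fails at once if the black star knob is moved by more than 15 mm or tipped over (distance of star_knob from where it was at the start of the episode above 0.015 m or angle between star_knob's own z axis and vertical above 0.4 rad).
It fails at once if the rubber foot is moved by more than 15 mm or tipped over (distance of foot from where it was at the start of the episode above 0.015 m or angle between foot's own z axis and vertical above 0.4 rad).
It also fails if it takes over 72 s, if anything falls off the work surface, if the arm or the gripper's body presses on something with over 40 N, if the wrist force passes 120 N, or if a joint passes its speed limit or range.

## Robot

A 6-joint arm with a two-finger parallel gripper is mounted at the origin on a cart in front of the work surface, level with it; the furniture and walls round the work are solid. World frame = base frame: x ahead of the robot, y to its left, z up, the work surface at z = 0. Lengths are in m, angles in rad, forces in N, time in s.
With the tool pointing down it reaches from about 0.225 to 0.875 m from the base axis. Payload 3.4 kg.
Tool frame: the origin (TCP) lies between the finger pads; the fingertips stand 19 mm ahead of it and the grasp point (between the pads) is the TCP; z points along the fingers, y is the line along which they close (so a half turn about z gives the same grasp; the last joint's range is limited). The gripper opens to 85 mm and grips with 20 to 120 N. Pads are 22 mm wide; open, the fingers measure 114 mm over their backs; the gripper's body (76 mm by 85 mm) begins 54 mm behind the grasp point. The pads swing forward as they close: fully open they stand 13 mm farther back than shut.
Start: joints at [1.154, 0.276, 1.505, -0, 1.361, -0.121], TCP at [0.168, 0.55, 0.25] pointing down, gripper open.
Joint ranges: [-2.89, 2.89], [-0.75, 2.08], [0.22, 2.7], [-1.18, 4.32], [0.11, 2.71], [-2.7, 2.7]. Speed limits (rad/s): [2.57, 2.57, 3.14, 3.14, 3.14, 3.14].

## Interface

Orientations are given as a unit quaternion [w, x, y, z].
In Python, from rig import get_state, imaging, ticket gives the robot as it stands. The module is installed in compiled form; this text tells all that it offers.
- The arm moves only by the shell command python3 -m inch 'ROWS' [FORCE]. ROWS is JSON, a list of rows, each an object with "claw": the opening, from -1 (shut) to 1 (fully open); "travel": the shift along the world's x, y, z in units of 200 mm (1.0 is 200 mm), a list of three; "turn": the turn about the world's z in units of 180 degrees (1.0 is 180 degrees). A call has 1 to 5 rows; each row is the pose to reach, as a shift and turn from the pose commanded when the call began, turning the shorter way round; what a row does not reach only later rows make up. A row lasts 1/10 s, in which the tool goes at most 50 mm and 8.59 degrees, less where a joint would pass 70% of its speed; a pose out of reach is approached as far as the arm can. A call with a number of a shift or a turn outside -1 to 1 is refused whole. A call with a gripper value outside its range is refused whole. The fingers move at their own pace and stop on an object; FORCE is the grip in N (left out, the last holds). Time passes only in rows, so rows that repeat a pose let the fingers close. It gives the time, the measured TCP pose, the force, the opening and the grip force at its end, in the units of the state.
- get_state(): the state, without advancing time (a new reading comes with each control period).
- imaging.get_image(name): name is "scene" or "top" or "wrist"; returns the picture (420x560x3 uint8, red, green, blue); there is no depth.
- imaging.camera_params(name): a dict with "camera_matrix" (3x3 intrinsics, pixels), "cam_to_world" (4x4, takes a point from camera to world coordinates); the wrist camera has in their place "T_tool_cam" (4x4, takes a point from camera to tool coordinates, whose origin is the TCP and whose axes are the flange's). Camera axes: x right, y down, z forward; pixel columns grow to the right and rows downward; lengths in m; the calibration is good to about 2 mm. A picture is of the moment at which its call begins: read the wrist's pose just before it. camera_params takes no time and is no camera call.
- ticket.sign_off(): hands the job in; it is judged then, once.
The state is a dict: "clock": time; "qpos": joint angles; "qd": joint speeds; "effort": joint torques, N m; "position": TCP position; "ee_rot": TCP orientation; "contact_force": force on the tool from outside, world axes, zero at the start; "moment": the same for the moment, N m; "width": finger opening in m; "gripper_force": force on a finger pad.
Only numpy, scipy, OpenCV 4.12 (cv2) and the standard library are available. Lean on these libraries where they do the work, as an engineer would, in place of code of your own. Each camera call takes 0.05 s, during which the arm holds its last target. There are 200 camera calls.

## Working session

There is one attempt and no reset: what is moved stays moved. The work goes in short steps, Python scripts to look and compute and a shell command to move; the robot and the scene stay as the last step left them, time stands still between calls to the robot, and variables do not carry over. Pictures are saved under pics/ and viewed, at most 10 in all, crops included, and the job is handed in when it is done.

```bash
mkdir -p pics; cat > h.py <<'E'
import numpy as np, cv2
from rig import get_state, imaging
def shot(n,f):
    im=imaging.get_image(n); cv2.imwrite('pics/'+f,cv2.cvtColor(im,cv2.COLOR_RGB2BGR)); return im
def ray(n,u,v,z):
    p=imaging.camera_params(n); K=np.array(p['camera_matrix']);T=np.array(p['cam_to_world'])
    d=T[:3,:3]@np.linalg.solve(K,[u,v,1]); o=T[:3,3]
    return (o+d*(z-o[2])/d[2])
E
python3 - <<'E'
from h import *
s=get_state();print({k:np.round(v,3).tolist() for k,v in s.items()})
shot('top','top1.png');shot('scene','scene1.png')
print(imaging.camera_params('top'))
E
```

```text
{'clock': 0.0, 'qpos': [1.154, 0.277, 1.506, -0.0, 1.361, -0.121], 'qd': [-0.0, -0.001, -0.001, 0.001, -0.0, -0.002], 'effort': [0.001, -41.677, -24.58, 0.0, 0.011, -0.0], 'position': [0.167, 0.55, 0.249], 'ee_rot': [-0.0, 0.147, 0.989, -0.001], 'contact_force': [0.75, 0.497, 0.23], 'moment': [-0.032, 0.005, 0.04], 'gripper_force': 0.0, 'width': 0.085}
{'camera_matrix': array([[475.6392636 ,   0.        , 274.25729247],
       [  0.        , 475.6392636 , 209.46305065],
       [  0.        ,   0.        ,   1.        ]]), 'cam_to_world': array([[ 1.26472939e-02, -9.79771469e-01,  1.99719589e-01,
         3.55007440e-01],
       [-9.99918232e-01, -1.27700981e-02,  6.73354282e-04,
         7.88210169e-02],
       [ 1.89070542e-03, -1.99711775e-01, -9.79852863e-01,
         9.51798092e-01],
       [ 0.00000000e+00,  0.00000000e+00,  0.00000000e+00,
         1.00000000e+00]])}
```

View pics/top1.png

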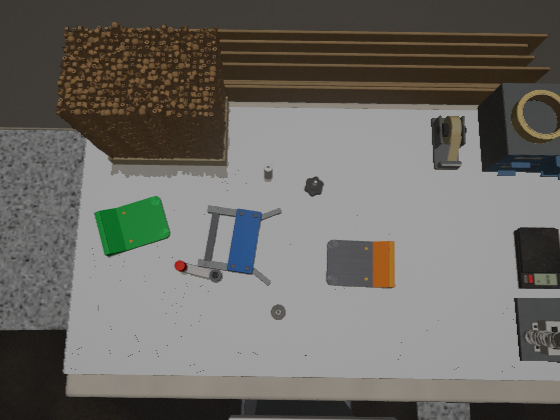

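View pics/scene1.png

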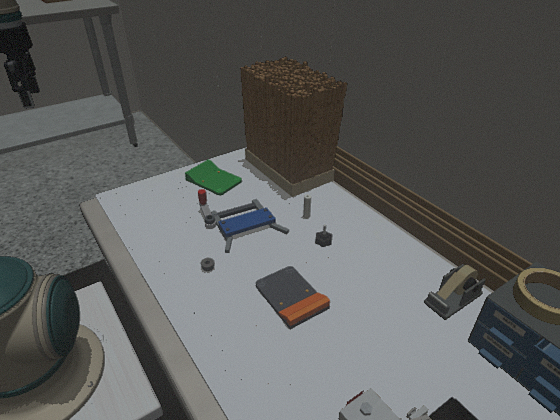

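The top view shows the gauge at about (361,263) with its orange tail on the right, and the bridge bar at (245,241). The knob is at (181,266), pivot (215,275), post (268,172), star knob (314,186) and foot (278,312). Travel runs image-left, which is about world +y.

```bash
cat >> h.py <<'E'
def blob(im,lo,hi,roi=None):
    m=cv2.inRange(cv2.cvtColor(im,cv2.COLOR_RGB2HSV),lo,hi)
    if roi: k=np.zeros_like(m);a,b,c,d=roi;k[b:d,a:c]=255;m&=k
    c=max(cv2.findContours(m,0,1)[0],key=cv2.contourArea); return c
def quad(c,z,n='top'):
    P=np.array([ray(n,*p[0],z)[:2] for p in c])*1000
    r=cv2.minAreaRect(P.astype(np.float32)); b=cv2.boxPoints(r)
    e=[b[1]-b[0],b[2]-b[1]]; e=max(e,key=np.linalg.norm)
    return np.array(r[0]),sorted(r[1]),e/np.linalg.norm(e),b
BL=((100,120,60),(125,255,255)); OR=((8,150,100),(20,255,255)); RD=((0,180,80),(5,255,255))
E
cat > meas.py <<'E'
from h import *
def run(im,bridge=True):
    out={}
    c=blob(im,*BL,roi=(200,190,300,290)); ctr,sz,e,b=quad(c,.023); print('bar',ctr,sz,e,np.degrees(np.arctan2(e[1],e[0])))
    c=blob(im,*OR,roi=(170,190,480,330)); o=quad(c,.018); print('flange',o[:3])
    c=blob(im,*RD,roi=(140,200,300,330)); M=cv2.moments(c); print('knob px',M['m10']/M['m00'],M['m01']/M['m00'],ray('top',M['m10']/M['m00'],M['m01']/M['m00'],.05)[:2]*1000)
if __name__=='__main__':
    im=cv2.cvtColor(cv2.imread('pics/top1.png'),cv2.COLOR_BGR2RGB); run(im)
    c=blob(im,(0,0,60),(180,90,120),roi=(322,235,376,292)); print('plate',quad(c,.008)[:3],cv2.boundingRect(c))
    for n,u,v,z in [('pivot',215,275,.028),('post',268,168,.06),('star',314,186,.02),('foot',278,312,.016),('stopL',214,211,.01),('stopR',202,265,.01)]: print(n,ray('top',u,v,z)[:2]*1000)
E
python3 meas.py
python3 - <<'E'
import cv2
im=cv2.imread('pics/top1.png')[190:310,160:420]
cv2.imwrite('pics/c1.png',cv2.resize(im,None,fx=3,fy=3,interpolation=cv2.INTER_CUBIC))
E
```

```text
bar [481.28417969 138.2230835 ] [48.9530029296875, 122.97087097167969] [ 0.9905445  -0.13719165] -7.8853717
flange (array([ 440.42050171, -135.11412048]), [39.521385192871094, 89.50209045410156], array([ 0.9995852 , -0.02880076], dtype=float32))
knob px 179.5859375 265.3489583333333 [428.75692855 256.89666768]
plate (array([441.28527832, -73.13947296]), [90.88959503173828, 96.7383804321289], array([0.0328948 , 0.99945885], dtype=float32)) (326, 240, 50, 48)
pivot [412.89948155 192.03798251]
post [619.04689467  92.66499057]
star [ 5.94343403e+02 -1.98894987e-01]
foot [344.58062918  69.72027056]
stopL [542.21838    201.07498881]
stopR [433.28025289 220.62305528]
```

View pics/c1.png

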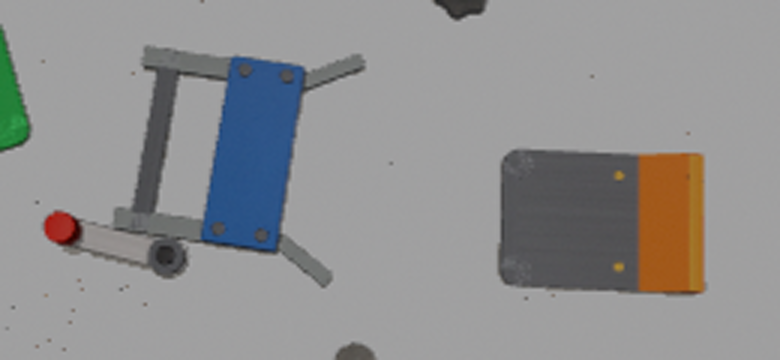

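```bash
cat >> h.py <<'E'
O=np.array([481.3,138.2]); X=np.array([.1372,.9905]); Y=np.array([-.9905,.1372])
def tb(p): d=np.asarray(p)-O; return np.round([d@X,d@Y],1)
def gauge(im):
    c=blob(im,*OR,roi=(150,180,480,340)); ctr,sz,e,b=quad(c,.024)
    if e[0]<0:e=-e
    b=b[np.argsort(b@np.array([e[1]*-1,e[0]]))]  # rear two first
    t=b[:2].mean(0); ax=np.array([-e[1],e[0]]); return t,ax,ctr,sz
def rep(im):
    t,ax,ctr,sz=gauge(im); h=np.degrees(np.arctan2(ax@Y,ax@X))
    print('tail world',t.round(1),'bridge',tb(t),'heading deg',round(h,2),'nose bridge',tb(t+130*ax),'sz',np.round(sz,1))
E
python3 - <<'E'
from h import *
im=cv2.cvtColor(cv2.imread('pics/top1.png'),cv2.COLOR_BGR2RGB); rep(im)
for u,v in [(327,263),(394.5,264)]: print(u,ray('top',u,v,.008 if u<390 else .024)[:2]*1000)
E
python3 -m inch '[{"claw":0.18,"travel":[0.09,-0.23,0],"turn":-0.045},{"claw":0.18,"travel":[0.18,-0.46,0],"turn":-0.09},{"claw":0.18,"travel":[0.27,-0.69,0],"turn":-0.135},{"claw":0.18,"travel":[0.36,-0.92,0],"turn":-0.18},{"claw":0.18,"travel":[0.36,-0.95,0],"turn":-0.2}]' 20
```

```text
tail world [ 439.3 -153.4] bridge [-294.6    1.6] heading deg 6.24 nose bridge [-165.3   15.7] sz [39.3 88.9]
327 [440.56144592 -26.32427724]
394.5 [ 438.8529735  -155.90932401]
clock: 0.6
position: [0.2403, 0.3552, 0.2499]
ee_rot: [0.001, 0.449, 0.893, -0.002]
contact_force: [-0.8, 1.1, -0.1]
width: 0.0504
gripper_force: 0.0
```

```bash
python3 -m inch '[{"claw":0.18,"travel":[0.08,-0.23,0],"turn":-0.043},{"claw":0.18,"travel":[0.16,-0.46,0],"turn":-0.086},{"claw":0.18,"travel":[0.24,-0.69,0],"turn":-0.129},{"claw":0.18,"travel":[0.32,-0.92,0],"turn":-0.172},{"claw":0.18,"travel":[0.33,-0.95,0],"turn":-0.215}]'
python3 -m inch '[{"claw":0.18,"travel":[0.08,-0.23,0],"turn":0},{"claw":0.18,"travel":[0.16,-0.46,0],"turn":0},{"claw":0.18,"travel":[0.24,-0.69,0],"turn":0},{"claw":0.18,"travel":[0.32,-0.92,0],"turn":0},{"claw":0.18,"travel":[0.33,-0.95,0],"turn":0}]'
python3 -m inch '[{"claw":0.18,"travel":[0.08,-0.23,0],"turn":0},{"claw":0.18,"travel":[0.16,-0.46,0],"turn":0},{"claw":0.18,"travel":[0.24,-0.69,0],"turn":0},{"claw":0.18,"travel":[0.33,-0.92,0],"turn":0},{"claw":0.18,"travel":[0.33,-0.925,0],"turn":0}]'
```

```text
clock: 1.1
position: [0.3067, 0.1655, 0.2502]
ee_rot: [0.001, 0.722, 0.692, -0.001]
contact_force: [0.4, 0.5, 1.0]
width: 0.0505
gripper_force: 0.0
clock: 1.6
position: [0.3733, -0.0248, 0.2503]
ee_rot: [0.001, 0.72, 0.694, -0.001]
contact_force: [-0.9, 0.3, 0.5]
width: 0.0502
gripper_force: 0.0
clock: 2.1
position: [0.44, -0.2098, 0.2497]
ee_rot: [0.001, 0.719, 0.695, -0.0]
contact_force: [0.3, 0.7, 0.4]
width: 0.0504
gripper_force: 0.0
```

```bash
python3 -m inch '[{"claw":0.18,"travel":[0,0,-0.25],"turn":0},{"claw":0.18,"travel":[0,0,-0.5],"turn":0},{"claw":0.18,"travel":[0,0,-0.75],"turn":0},{"claw":0.18,"travel":[0,0,-0.95],"turn":0},{"claw":0.18,"travel":[0,0,-0.95],"turn":0}]'
python3 -m inch '[{"claw":0.18,"travel":[0,0,-0.05],"turn":0},{"claw":0.18,"travel":[0,0,-0.1],"turn":0},{"claw":0.18,"travel":[0,0,-0.14],"turn":0},{"claw":0.18,"travel":[0,0,-0.17],"turn":0},{"claw":0.18,"travel":[0,0,-0.18],"turn":0}]'
python3 -m inch '[{"claw":0.18,"travel":[0,0.03,0],"turn":0},{"claw":0.18,"travel":[0,0.06,0],"turn":0},{"claw":0.18,"travel":[0,0.09,0],"turn":0},{"claw":0.18,"travel":[0,0.12,0],"turn":0},{"claw":0.18,"travel":[0,0.15,0],"turn":0}]'
python3 - <<'E'
from h import *
im=shot('top','top2.png'); rep(im); shot('wrist','w2.png')
E
```

```text
clock: 2.6
position: [0.4334, -0.2011, 0.0559]
ee_rot: [-0.006, 0.717, 0.697, -0.001]
contact_force: [-0.8, -0.3, 1.3]
width: 0.0505
gripper_force: 0.0
clock: 3.1
position: [0.4377, -0.205, 0.0243]
ee_rot: [0.0, 0.717, 0.697, 0.0]
contact_force: [-0.3, 0.4, -0.3]
width: 0.0506
gripper_force: 0.0
clock: 3.6
position: [0.4377, -0.1743, 0.0245]
ee_rot: [0.0, 0.717, 0.697, 0.0]
contact_force: [-0.1, 0.5, 0.2]
width: 0.0504
gripper_force: 0.0
tail world [ 439.1 -154.6] bridge [-295.8    1.6] heading deg 6.24 nose bridge [-166.6   15.8] sz [40.5 89.3]
```

View pics/w2.png

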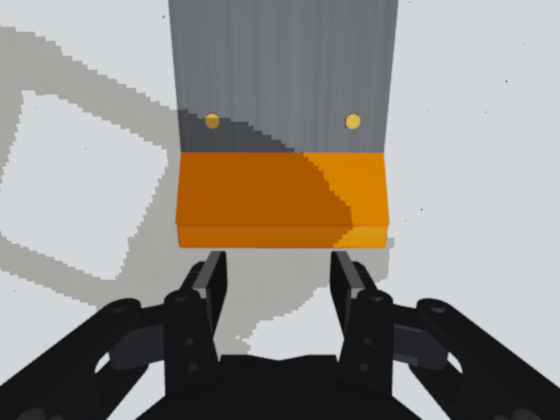

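The wrist view shows the fingers sitting symmetrically, about 8 mm behind the orange flange (back edge at row 247, columns 178–387). Next I push, steering right.

```bash
python3 -m inch '[{"claw":0.18,"travel":[0.001,0.03,0],"turn":0},{"claw":0.18,"travel":[0.002,0.06,0],"turn":-0.003},{"claw":0.18,"travel":[0.003,0.09,0],"turn":-0.007},{"claw":0.18,"travel":[0.0045,0.12,0],"turn":-0.011},{"claw":0.18,"travel":[0.0065,0.15,0],"turn":-0.016}]'
python3 -m inch '[{"claw":0.18,"travel":[0.0026,0.03,0],"turn":-0.004},{"claw":0.18,"travel":[0.0056,0.06,0],"turn":-0.009},{"claw":0.18,"travel":[0.009,0.09,0],"turn":-0.013},{"claw":0.18,"travel":[0.013,0.12,0],"turn":-0.017},{"claw":0.18,"travel":[0.017,0.15,0],"turn":-0.021}]'
python3 - <<'E'
from h import *
im=shot('top','top3.png'); rep(im); print(tb(get_state()['position'][:2]*1000))
E
```

```text
clock: 4.2
position: [0.439, -0.1447, 0.0244]
ee_rot: [0.0, 0.735, 0.678, -0.0]
contact_force: [-1.1, -2.6, 1.2]
width: 0.0504
gripper_force: 1.5
clock: 4.7
position: [0.4424, -0.1145, 0.0244]
ee_rot: [0.0, 0.757, 0.654, -0.0]
contact_force: [-1.0, -3.6, 2.4]
width: 0.0504
gripper_force: 1.8
tail world [ 444.1 -102.2] bridge [-243.2    3.9] heading deg -0.11 nose bridge [-113.2    3.6] sz [40.7 89.7]
[-254.7    4.1]
```

```bash
python3 -m inch '[{"claw":0.18,"travel":[0.0045,0.03,0],"turn":-0.005},{"claw":0.18,"travel":[0.0095,0.06,0],"turn":-0.01},{"claw":0.18,"travel":[0.015,0.089,0],"turn":-0.015},{"claw":0.18,"travel":[0.0205,0.118,0],"turn":-0.019},{"claw":0.18,"travel":[0.026,0.148,0],"turn":-0.02}]'
python3 -m inch '[{"claw":0.18,"travel":[0.006,0.03,0],"turn":0.002},{"claw":0.18,"travel":[0.0115,0.059,0],"turn":0.004},{"claw":0.18,"travel":[0.017,0.089,0],"turn":0.006},{"claw":0.18,"travel":[0.0225,0.118,0],"turn":0.008},{"claw":0.18,"travel":[0.0275,0.148,0],"turn":0.01}]'
python3 - <<'E'
from h import *
im=shot('top','top4.png'); rep(im); print(tb(get_state()['position'][:2]*1000))
E
```

```text
clock: 5.25
position: [0.4476, -0.0848, 0.0243]
ee_rot: [-0.0, 0.777, 0.63, 0.0]
contact_force: [-0.0, -3.5, 0.7]
width: 0.0503
gripper_force: 1.5
clock: 5.75
position: [0.4531, -0.0552, 0.0243]
ee_rot: [-0.0, 0.766, 0.642, 0.0]
contact_force: [-0.8, -1.9, -0.8]
width: 0.0505
gripper_force: 1.3
tail world [456.3 -33.2] bridge [-173.2    1.2] heading deg -1.81 nose bridge [-43.3  -2.9] sz [29.9 87.9]
[-194.6    1.6]
```

```bash
python3 -m inch '[{"claw":0.18,"travel":[0.005,0.03,0],"turn":0.002},{"claw":0.18,"travel":[0.0098,0.059,0],"turn":0.004},{"claw":0.18,"travel":[0.0145,0.089,0],"turn":0.006},{"claw":0.18,"travel":[0.019,0.118,0],"turn":0.008},{"claw":0.18,"travel":[0.0235,0.148,0],"turn":0.01}]'
python3 -m inch '[{"claw":0.18,"travel":[0.004,0.03,0],"turn":0},{"claw":0.18,"travel":[0.0082,0.06,0],"turn":0},{"claw":0.18,"travel":[0.0123,0.089,0],"turn":0},{"claw":0.18,"travel":[0.0165,0.119,0],"turn":0},{"claw":0.18,"travel":[0.0206,0.149,0],"turn":0}]'
python3 - <<'E'
from h import *
im=shot('top','top5.png'); rep(im); print(tb(get_state()['position'][:2]*1000))
E
```

```text
clock: 6.3
position: [0.4577, -0.0256, 0.0243]
ee_rot: [-0.0, 0.756, 0.654, -0.0]
contact_force: [-0.4, -2.9, -1.6]
width: 0.0502
gripper_force: 1.0
clock: 6.8
position: [0.4618, 0.0042, 0.0243]
ee_rot: [-0.0, 0.756, 0.654, -0.0]
contact_force: [0.5, -2.6, -0.9]
width: 0.0504
gripper_force: 0.9
tail world [435.6  22.2] bridge [-121.2   29.4] heading deg 7.92 nose bridge [ 7.6 47.3] sz [ 9.7 29.1]
[-134.6    0.9]
```

```bash
python3 -m inch '[{"claw":0.18,"travel":[0.004,0.03,0],"turn":0},{"claw":0.18,"travel":[0.0083,0.06,0],"turn":0},{"claw":0.18,"travel":[0.0125,0.089,0],"turn":0},{"claw":0.18,"travel":[0.0167,0.119,0],"turn":0},{"claw":0.18,"travel":[0.0208,0.149,0],"turn":0}]'
python3 -m inch '[{"claw":0.18,"travel":[0.0021,0.015,0],"turn":0},{"claw":0.18,"travel":[0.0042,0.03,0],"turn":0},{"claw":0.18,"travel":[0.0063,0.045,0],"turn":0},{"claw":0.18,"travel":[0.0083,0.06,0],"turn":0},{"claw":0.18,"travel":[0.0104,0.074,0],"turn":0}]'
python3 - <<'E'
from h import *
print(tb(get_state()['position'][:2]*1000))
E
```

```text
clock: 7.35
position: [0.4661, 0.0339, 0.0244]
ee_rot: [0.0, 0.756, 0.654, 0.0]
contact_force: [-0.8, -2.1, -0.4]
width: 0.0505
gripper_force: 1.2
clock: 7.85
position: [0.4681, 0.0484, 0.0244]
ee_rot: [0.0, 0.756, 0.654, -0.0]
contact_force: [-1.0, -2.8, 1.0]
width: 0.0502
gripper_force: 1.4
[-90.8   0.7]
```

```bash
python3 -m inch '[{"claw":0.18,"travel":[0.001,0.008,0],"turn":0},{"claw":0.18,"travel":[0.002,0.016,0],"turn":0},{"claw":0.18,"travel":[0.0034,0.024,0],"turn":0},{"claw":0.18,"travel":[0.0044,0.031,0],"turn":0},{"claw":0.18,"travel":[0.0052,0.037,0],"turn":0}]'
python3 -m inch '[{"claw":0.18,"travel":[0.0003,0.002,0],"turn":0},{"claw":0.18,"travel":[0.0006,0.004,0],"turn":0},{"claw":0.18,"travel":[0.0009,0.006,0],"turn":0},{"claw":0.18,"travel":[0.0011,0.008,0],"turn":0},{"claw":0.18,"travel":[0.0011,0.008,0],"turn":0}]'
python3 - <<'E'
from h import *
print(tb(get_state()['position'][:2]*1000))
E
```

```text
clock: 8.35
position: [0.4692, 0.0557, 0.0244]
ee_rot: [0.0, 0.756, 0.654, 0.0]
contact_force: [-1.3, -2.4, 1.4]
width: 0.0505
gripper_force: 1.5
clock: 8.85
position: [0.4694, 0.0572, 0.0243]
ee_rot: [0.0, 0.756, 0.654, -0.0]
contact_force: [0.1, -3.9, 1.6]
width: 0.0501
gripper_force: 1.8
[-81.9   0.7]
```

```bash
for i in 1 2; do :; done; python3 -m inch '[{"claw":0.18,"travel":[0.0003,0.002,0],"turn":0},{"claw":0.18,"travel":[0.0006,0.004,0],"turn":0},{"claw":0.18,"travel":[0.0007,0.005,0],"turn":0},{"claw":0.18,"travel":[0.0007,0.005,0],"turn":0}]'
```

```text
clock: 9.25
position: [0.4694, 0.0573, 0.0244]
ee_rot: [0.001, 0.756, 0.654, -0.001]
contact_force: [-0.9, -8.3, 1.8]
width: 0.05
gripper_force: 3.9
```

```bash
python3 -m inch '[{"claw":0.18,"travel":[0.0003,0.002,0],"turn":0},{"claw":0.18,"travel":[0.0006,0.004,0],"turn":0},{"claw":0.18,"travel":[0.0007,0.005,0],"turn":0},{"claw":0.18,"travel":[0.0007,0.005,0],"turn":0}]'
```

```text
clock: 9.65
position: [0.4696, 0.0573, 0.0244]
ee_rot: [0.001, 0.756, 0.655, -0.001]
contact_force: [-1.3, -12.4, 1.7]
width: 0.0504
gripper_force: 5.8
```

The position stalled while the force rose to 12 N, so the gauge is home. I'll back off and rise, then look.

```bash
python3 -m inch '[{"claw":0.18,"travel":[-0.007,-0.05,0],"turn":0},{"claw":0.18,"travel":[-0.021,-0.15,0],"turn":0},{"claw":0.18,"travel":[-0.021,-0.15,0.15],"turn":0},{"claw":0.18,"travel":[-0.021,-0.15,0.4],"turn":0},{"claw":0.18,"travel":[-0.021,-0.15,0.65],"turn":0}]'
python3 -m inch '[{"claw":0.18,"travel":[-0.2,-0.15,0.1],"turn":0},{"claw":0.18,"travel":[-0.35,-0.3,0.1],"turn":0},{"claw":0.18,"travel":[-0.5,-0.45,0.1],"turn":0},{"claw":0.18,"travel":[-0.6,-0.5,0.1],"turn":0},{"claw":0.18,"travel":[-0.6,-0.5,0.1],"turn":0}]'
python3 - <<'E'
from h import *
import meas
im=shot('top','top6.png'); rep(im); meas.run(im)
s=get_state();print(s['position'],s['qpos'])
cv2.imwrite('pics/c6.png',cv2.resize(cv2.cvtColor(im,cv2.COLOR_RGB2BGR)[170:400,150:420],None,fx=2.4,fy=2.4))
E
```

```text
clock: 10.15
position: [0.4646, 0.0297, 0.1551]
ee_rot: [-0.001, 0.757, 0.654, -0.0]
contact_force: [1.4, 0.5, -0.3]
width: 0.0507
gripper_force: 0.0
clock: 10.65
position: [0.3428, -0.0707, 0.1741]
ee_rot: [-0.001, 0.758, 0.653, 0.0]
contact_force: [-0.4, 0.6, 0.5]
width: 0.0505
gripper_force: 0.0
tail world [471.8  69.5] bridge [-69.3  -0. ] heading deg -0.46 nose bridge [60.7 -1.1] sz [37.7 90. ]
bar [481.42709351 138.30586243] [49.238487243652344, 122.73828125] [ 0.9906641  -0.13632523] -7.835257
flange (array([475.3112793 ,  88.24173737]), [37.90452575683594, 90.6006088256836], array([ 0.9894186 , -0.14508832], dtype=float32))
knob px 179.5859375 265.3489583333333 [428.75692855 256.89666768]
[ 0.34482366 -0.07055253  0.17437402] [-4.02004917e-01 -3.05497768e-03  2.04978895e+00  1.91921819e-03
  1.09417833e+00 -2.54789430e-01]
```

View pics/c6.png

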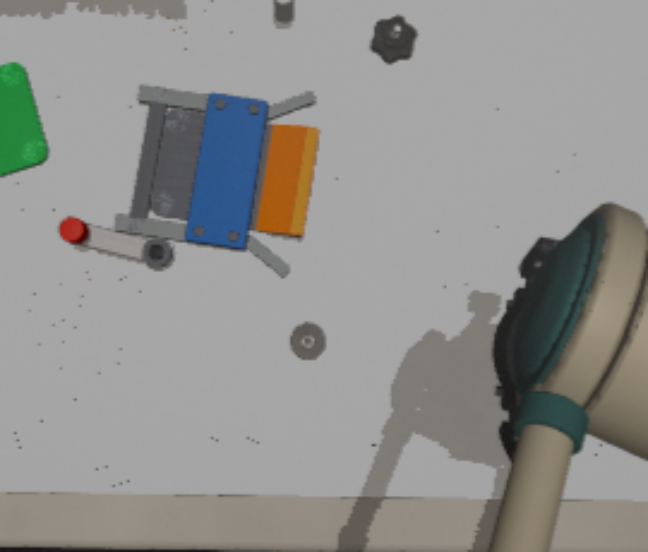

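The view shows the gauge under the bridge with its nose against the stop bar and the flange just outside. The other parts are undisturbed. Next is moving to the knob.

```bash
python3 -m inch '[{"claw":0.18,"travel":[0.06,0.23,0],"turn":-0.016},{"claw":0.18,"travel":[0.12,0.46,0],"turn":-0.032},{"claw":0.18,"travel":[0.17,0.69,0],"turn":-0.032},{"claw":0.18,"travel":[0.23,0.92,0],"turn":-0.032},{"claw":0.18,"travel":[0.23,0.92,0],"turn":-0.032}]'
python3 -m inch '[{"claw":0.18,"travel":[0.06,0.23,0],"turn":0},{"claw":0.18,"travel":[0.12,0.46,0],"turn":0},{"claw":0.18,"travel":[0.19,0.71,0],"turn":0},{"claw":0.18,"travel":[0.19,0.71,0],"turn":0},{"claw":0.18,"travel":[0.19,0.71,0],"turn":0}]'
python3 - <<'E'
from h import *
s=get_state();print(s['position'],s['qpos'].round(2) if hasattr(s['qpos'],'round') else s['qpos']); shot('wrist','w7.png')
E
```

```text
clock: 11.2
position: [0.3938, 0.1199, 0.1745]
ee_rot: [-0.001, 0.786, 0.618, 0.002]
contact_force: [0.4, -1.0, -0.6]
width: 0.0505
gripper_force: 0.0
clock: 11.7
position: [0.4295, 0.2566, 0.1736]
ee_rot: [-0.0, 0.787, 0.616, -0.001]
contact_force: [-0.7, -1.2, -0.4]
width: 0.0504
gripper_force: 0.0
[0.42951379 0.25659672 0.17358291] [0.4  0.22 1.78 0.   1.14 0.64]
```

View pics/w7.png

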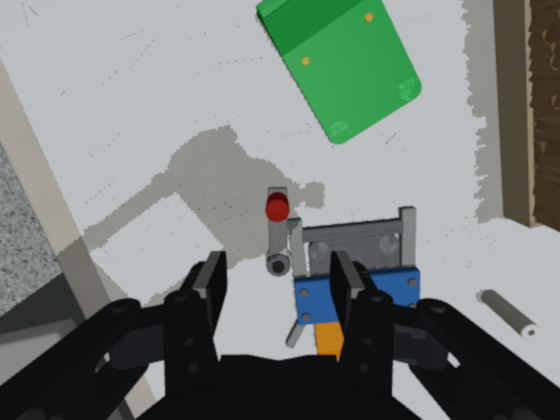

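The knob at (277,206) is centred between the fingers, so I descend around it without gripping.

```bash
python3 -m inch '[{"claw":0.18,"travel":[0,0,-0.2],"turn":0},{"claw":0.18,"travel":[0,0,-0.4],"turn":0},{"claw":0.18,"travel":[0,0,-0.55],"turn":0},{"claw":0.18,"travel":[0,0,-0.62],"turn":0},{"claw":0.18,"travel":[0,0,-0.62],"turn":0}]'
python3 - <<'E'
from h import *
s=get_state()['position'][:2]*1000; P=np.array([413.,192.7])
prev=s
for i,a in enumerate(range(76,-12,-4)):
    r=np.radians(a);u=np.array([np.cos(r),np.sin(r)]);t=np.array([np.sin(r),-np.cos(r)])
    w=P+65*u+15*t
    if i%5==1: base=w0
    print(a,((w-(s if i==0 else base))/200).round(3)); w0=w
E
```

```text
clock: 12.25
position: [0.4274, 0.2529, 0.0484]
ee_rot: [-0.001, 0.789, 0.614, -0.003]
contact_force: [-0.7, -0.2, -0.1]
width: 0.0505
gripper_force: 0.0
76 [ 0.08  -0.004]
72 [ 0.02  -0.011]
68 [ 0.04  -0.024]
64 [ 0.058 -0.038]
60 [ 0.076 -0.053]
56 [ 0.093 -0.07 ]
52 [ 0.015 -0.018]
48 [ 0.029 -0.036]
44 [ 0.042 -0.056]
40 [ 0.053 -0.076]
36 [ 0.063 -0.097]
32 [ 0.008 -0.022]
28 [ 0.015 -0.044]
24 [ 0.02  -0.067]
20 [ 0.024 -0.09 ]
16 [ 0.026 -0.113]
12 [ 0.    -0.023]
8 [-0.001 -0.047]
4 [-0.004 -0.07 ]
0 [-0.008 -0.092]
-4 [-0.014 -0.115]
-8 [-0.008 -0.022]
```

```bash
python3 -m inch '[{"claw":0.18,"travel":[0.02,-0.006,0],"turn":0},{"claw":0.18,"travel":[0.035,-0.011,0],"turn":0},{"claw":0.18,"travel":[0.05,-0.016,0],"turn":0},{"claw":0.18,"travel":[0.06,-0.02,0],"turn":0},{"claw":0.18,"travel":[0.07,-0.022,0],"turn":0}]'
python3 -m inch '[{"claw":0.18,"travel":[0.02,-0.011,0],"turn":-0.022},{"claw":0.18,"travel":[0.04,-0.024,0],"turn":-0.044},{"claw":0.18,"travel":[0.058,-0.038,0],"turn":-0.067},{"claw":0.18,"travel":[0.076,-0.053,0],"turn":-0.089},{"claw":0.18,"travel":[0.093,-0.07,0],"turn":-0.111}]'
python3 - <<'E'
from h import *
import meas
im=shot('top','top8.png'); meas.run(im)
E
```

```text
clock: 12.75
position: [0.4437, 0.2509, 0.0509]
ee_rot: [0.0, 0.788, 0.615, 0.0]
contact_force: [-0.6, 0.6, 0.5]
width: 0.0503
gripper_force: 0.4
clock: 13.25
position: [0.4619, 0.2369, 0.0504]
ee_rot: [-0.0, 0.884, 0.468, -0.0]
contact_force: [-0.6, 0.6, 1.4]
width: 0.0506
gripper_force: 0.4
bar [481.39196777 138.31069946] [49.238487243652344, 122.80918884277344] [ 0.9906641  -0.13632534] -7.8352637
flange (array([475.3112793 ,  88.24173737]), [37.90452575683594, 90.6006088256836], array([ 0.9894186 , -0.14508832], dtype=float32))Traceback (most recent call last):
  File "<stdin>", line 3, in <module>
  File "meas.py", line 6, in run
    c=blob(im,*RD,roi=(140,200,300,330)); M=cv2.moments(c); print('knob px',M['m10']/M['m00'],M['m01']/M['m00'],ray('top',M['m10']/M['m00'],M['m01']/M['m00'],.05)[:2]*1000)
  File "h.py", line 12, in blob
    c=max(cv2.findContours(m,0,1)[0],key=cv2.contourArea); return c
ValueError: max() iterable argument is empty
```

```bash
python3 -m inch '[{"claw":0.18,"travel":[0.015,-0.018,0],"turn":-0.022},{"claw":0.18,"travel":[0.029,-0.036,0],"turn":-0.044},{"claw":0.18,"travel":[0.042,-0.056,0],"turn":-0.067},{"claw":0.18,"travel":[0.053,-0.076,0],"turn":-0.089},{"claw":0.18,"travel":[0.063,-0.097,0],"turn":-0.111}]'
python3 -m inch '[{"claw":0.18,"travel":[0.008,-0.022,0],"turn":-0.022},{"claw":0.18,"travel":[0.015,-0.044,0],"turn":-0.044},{"claw":0.18,"travel":[0.02,-0.067,0],"turn":-0.067},{"claw":0.18,"travel":[0.024,-0.09,0],"turn":-0.089},{"claw":0.18,"travel":[0.026,-0.113,0],"turn":-0.111}]'
python3 - <<'E'
from h import *
shot('wrist','w9.png')
E
```

```text
clock: 13.8
position: [0.4744, 0.2176, 0.0504]
ee_rot: [-0.0, 0.951, 0.308, -0.0]
contact_force: [-0.6, 0.5, 1.2]
width: 0.0503
gripper_force: 0.4
clock: 14.3
position: [0.4796, 0.1949, 0.0504]
ee_rot: [-0.0, 0.99, 0.138, -0.0]
contact_force: [-1.2, 0.5, 0.4]
width: 0.0504
gripper_force: 0.4
```

View pics/w9.png

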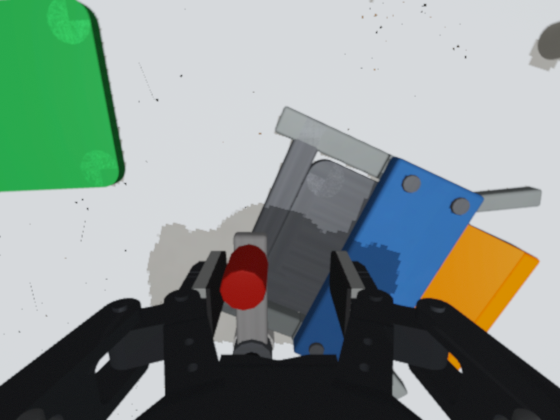

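The wrist view shows the left finger pushing the knob (244,275), with the arm starting across the gauge's nose.

```bash
python3 -m inch '[{"claw":0.18,"travel":[0,-0.023,0],"turn":-0.022},{"claw":0.18,"travel":[-0.001,-0.047,0],"turn":-0.044},{"claw":0.18,"travel":[-0.004,-0.07,0],"turn":-0.067},{"claw":0.18,"travel":[-0.006,-0.081,0],"turn":-0.078},{"claw":0.18,"travel":[-0.008,-0.092,0],"turn":-0.089}]'
python3 -m inch '[{"claw":0.18,"travel":[-0.002,-0.008,0],"turn":-0.008},{"claw":0.18,"travel":[-0.004,-0.016,0],"turn":-0.016},{"claw":0.18,"travel":[-0.006,-0.024,0],"turn":-0.022},{"claw":0.18,"travel":[-0.008,-0.032,0],"turn":-0.03},{"claw":0.18,"travel":[-0.01,-0.037,0],"turn":-0.035}]'
```

```text
clock: 14.85
position: [0.4781, 0.1766, 0.0504]
ee_rot: [-0.0, 1.0, 0.0, -0.0]
contact_force: [-1.5, 1.4, 0.1]
width: 0.0503
gripper_force: 0.3
clock: 15.35
position: [0.4763, 0.169, 0.0504]
ee_rot: [0.0, 0.998, -0.056, 0.0]
contact_force: [-0.8, 0.2, -0.5]
width: 0.0503
gripper_force: 0.3
```

```bash
python3 -m inch '[{"claw":0.18,"travel":[-0.0005,-0.004,0],"turn":-0.003},{"claw":0.18,"travel":[-0.001,-0.008,0],"turn":-0.006},{"claw":0.18,"travel":[-0.0015,-0.012,0],"turn":-0.009},{"claw":0.18,"travel":[-0.0015,-0.012,0],"turn":-0.009}]'
```

```text
clock: 15.75
position: [0.4756, 0.168, 0.0503]
ee_rot: [-0.001, 0.998, -0.07, -0.0]
contact_force: [-1.4, 6.5, 0.5]
width: 0.0503
gripper_force: 3.2
```

```bash
python3 -m inch '[{"claw":0.18,"travel":[-0.0005,-0.004,0],"turn":0},{"claw":0.18,"travel":[-0.001,-0.007,0],"turn":0},{"claw":0.18,"travel":[-0.001,-0.007,0],"turn":0}]'
```

```text
clock: 16.05
position: [0.4756, 0.1678, 0.0503]
ee_rot: [-0.002, 0.998, -0.071, -0.0]
contact_force: [-0.9, 11.6, -1.4]
width: 0.0506
gripper_force: 5.3
```

The keeper is at its end stop. I'll back off to centre around the knob (15 mm minus overtravel), lift, and retreat.

```bash
python3 -m inch '[{"claw":0.18,"travel":[0.005,0.04,0],"turn":0},{"claw":0.18,"travel":[0.012,0.085,0],"turn":0},{"claw":0.18,"travel":[0.012,0.085,0],"turn":0},{"claw":0.18,"travel":[0.012,0.085,0.2],"turn":0},{"claw":0.18,"travel":[0.012,0.085,0.45],"turn":0}]'
python3 -m inch '[{"claw":0.18,"travel":[0,0,0.25],"turn":0},{"claw":0.18,"travel":[-0.15,-0.2,0.25],"turn":0},{"claw":0.18,"travel":[-0.3,-0.4,0.25],"turn":0},{"claw":0.18,"travel":[-0.45,-0.6,0.25],"turn":0},{"claw":0.18,"travel":[-0.6,-0.8,0.25],"turn":0}]'
python3 -m inch '[{"claw":0.18,"travel":[0,-0.2,0],"turn":0},{"claw":0.18,"travel":[0,-0.4,0],"turn":0},{"claw":0.18,"travel":[0,-0.4,0],"turn":0},{"claw":0.18,"travel":[0,-0.4,0],"turn":0}]'
python3 - <<'E'
from h import *
import meas
im=shot('top','top10.png'); rep(im); meas.run(im)
k=blob(im,*RD,roi=(140,200,300,330)); M=cv2.moments(k); p=ray('top',M['m10']/M['m00'],M['m01']/M['m00'],.05)[:2]*1000
d=tb(p)-np.array([45,75]); print('keeper',np.arctan2(-d[1],d[0]),np.hypot(*d))
cv2.imwrite('pics/c10.png',cv2.resize(cv2.cvtColor(im,cv2.COLOR_RGB2BGR)[150:380,150:420],None,fx=2.4,fy=2.4))
E
```

```text
clock: 16.55
position: [0.4763, 0.1815, 0.1391]
ee_rot: [0.001, 0.998, -0.069, -0.003]
contact_force: [1.5, 0.6, 0.1]
width: 0.0501
gripper_force: 0.0
clock: 17.05
position: [0.3567, 0.0209, 0.1904]
ee_rot: [0.001, 0.998, -0.068, 0.0]
contact_force: [1.7, -1.5, 0.9]
width: 0.0507
gripper_force: 0.0
clock: 17.45
position: [0.3578, -0.0585, 0.1903]
ee_rot: [-0.0, 0.997, -0.071, -0.0]
contact_force: [0.3, 0.8, 0.3]
width: 0.0508
gripper_force: 0.0
tail world [471.8  69.5] bridge [-69.3  -0. ] heading deg -0.46 nose bridge [60.7 -1.1] sz [37.7 90. ]
bar [481.36767578 138.31404114] [49.238487243652344, 122.85823822021484] [ 0.9906641  -0.13632526] -7.835259
flange (array([475.3112793 ,  88.24173737]), [37.90452575683594, 90.6006088256836], array([ 0.9894186 , -0.14508832], dtype=float32))
knob px 218.62698412698413 239.71428571428572 [478.47694851 184.92714047]
keeper 1.5571193681088709 65.80615472735055
```

View pics/c10.png

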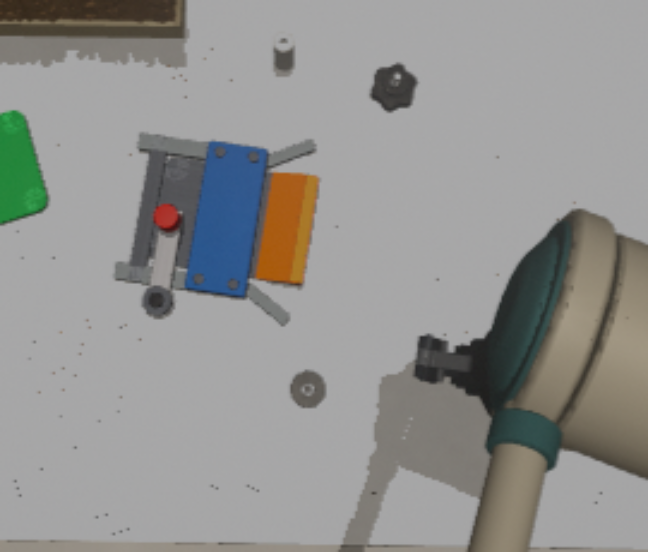

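The keeper is across the nose at about 1.56 rad, the gauge is home, the other parts are unmoved and the hand is clear.

```bash
python3 -c "
from rig import ticket
print(ticket.sign_off())"
```

```text
the job is handed in; nothing more can be done
None
```

The job is handed in at about 17.5 s of the 72 s: the last top view measured the gauge flat under the bridge with its nose at x ≈ 61 mm, y ≈ -1 mm, the keeper at about 1.56 rad, the post, star knob and foot looked unmoved, and the hand was clear; sign-off returned no verdict.

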